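Shim and wedge a frame joint closed

ROBOT

A 6-joint arm with a two-finger parallel gripper is mounted at the origin on the work surface. World frame = base frame: x ahead of the robot, y to its left, z up, the work surface at z = 0. Lengths are in m, angles in rad, forces in N, time in s.
With the tool pointing down it reaches from about 0.325 to 0.875 m from the base axis. Payload 4.4 kg.
Tool frame: the origin (TCP) lies at the very end of the fingers, on their centre line; the grasp point (between the pads) lies 19 mm behind it; z points along the fingers, x is the direction in which the jaws open and shut, and the axes are right-handed (so a half turn about z gives the same grasp; the last joint's range is limited). The gripper opens to 85 mm and grips with 20 to 120 N. Pads are 22 mm wide; open, the fingers measure 114 mm over their backs; the gripper's body (76 mm by 85 mm) begins 54 mm behind the grasp point. The pads swing forward as they close: fully open they stand 13 mm farther back than shut.
Start: joints at [-1.47, 0.207, 1.542, -0, 1.393, -0.15], TCP at [0.143, -0.557, 0.231] pointing down, gripper open.
Joint ranges: [-2.73, 2.73], [-0.86, 2.22], [0.23, 2.46], [-1.11, 4.25], [0.08, 2.63], [-2.82, 2.82]. Speed limits (rad/s): [2.79, 2.79, 3.14, 3.14, 3.14, 3.14].

INTERFACE

Orientations are given as a unit quaternion [w, x, y, z].
In Python, from workcell import arm gives the robot as it stands.
- The arm moves only by the tool arm_command, never from a script. Its argument "increments" is a list of rows, each an object of numbers: "tx", "ty", "tz": the shift along the tool's x, y, z in cm; "ax", "ay", "az": the turn, a rotation vector about the tool's x, y, z in rad; "fingers": the opening in per cent of the stroke, from 0 (shut) to 100 (fully open). In form: [{"tx": .., "ty": .., "tz": .., "ax": .., "ay": .., "az": .., "fingers": ..}, ...]. A call has 1 to 12 rows; each row is the pose to reach, as a shift and turn from the pose measured when the call began, along the tool's axes at that moment; what a row does not reach only later rows make up. A row lasts 1/12 s, in which the tool goes at most 41.7 mm and 7.16 degrees, less where a joint would pass 70% of its speed; a pose out of reach is approached as far as the arm can. A call with a gripper value outside its range is refused whole. The fingers move at their own pace and stop on an object; the grip force is fixed at half the most. Time passes only in rows, so rows that repeat a pose let the fingers close. It gives the time, the measured TCP pose, the force and the opening at its end, in the units of the state.
- arm.state(): the state, without advancing time (a new reading comes with each control period).
- arm.read_camera(name): name is "side" or "top" or "wrist"; returns the picture (384x512x3 uint8, blue, green, red); there is no depth.
- arm.camera_model(name): a dict with "mtx" (3x3 intrinsics, pixels), "R" (3x3) and "t" (3): a world point X has camera coordinates R X + t. Camera axes: x right, y down, z forward; pixel columns grow to the right and rows downward; lengths in m; the calibration is good to about 2 mm. A picture is of the moment at which its call begins: read the wrist's pose just before it. camera_model takes no time and is no camera call; for the wrist camera it gives the pose at the moment of the call.
- arm.hand_in(): hands the job in, once; it reports no verdict.
The state is a dict: "time_s": time; "joints": joint angles; "qd": joint speeds; "joint_efforts": joint torques, N m; "ee_pos": TCP position; "tool_rot": TCP orientation; "force": force on the tool from outside, world axes, zero at the start; "ft_torque": the same for the moment, N m; "opening": opening from 0.0 (shut) to 1.0 (fully open).
Only numpy, scipy, OpenCV 4.12 (cv2) and the standard library are available. Lean on these libraries where they do the work, as an engineer would, in place of code of your own. Each camera call takes 0.05 s, during which the arm holds its last target. There are 200 camera calls.

TASK

The little wooden frame in the jig has to be squeezed up against the fixed post until its joint is fully closed. Stand as many shims as it takes (one or two, depending on the gap) upright on the jig's bed against the frame, then lift the wedge up off its pegs and push it down between the last shim and the sloping stop, until you feel it go tight while still clear of the bed and well down in the gap. Finish while holding: keep gripping the wedge's head, pressed in tight, and leave the other things on the bench where they are.

Things in the scene. Friction and masses are not known exactly. Their poses are not given: they have to be found in the camera images.
- jig: Fixed jig; plywood bed 150 (x) x 225 (y) x 15 mm thick. z up, y across the gap, frame towards stop. Origin: underside of the bed, below the frame's gap face when its joint is closed. Along y: fixed wooden post (-110 to -70 mm), frame (-70 to 0 when closed), gap, stop; post and frame 100 mm wide, all three rise 75 mm above the bed (90 mm above the bench).
- frame (a joint): Workpiece: wooden box frame with a window, 100 (jig x) x 70 (jig y) x 75 mm tall, sliding on the bed along jig y with about 4 N of friction, no spring. Value (m): how far its joint with the post stands open; 0 closed on a hard end, 0.002 to 0.005 at the start, 0.012 at most. Its vertical gap face is at jig y = this value.
- stop: Wooden block 80 (x) x 60 (y) x 75 mm tall, fixed on the jig's bed, axes parallel to the jig's, at a different jig y each time. Its gap face slopes away from the frame going up, 1 mm per 4 mm of height. Origin: foot of this face, on the bed, mid-width; the face is at y = z / 4. So the stop's jig y (17 to 32 mm) is the closed gap's width at the bed; it is 18.75 mm wider at the mouth.
- wedge: Wooden wedge, 0.08 to 0.17 kg, hanging thin end down, z up. Origin: bottom edge, mid-width, on its flat face. Flat face (goes to the shims): plane y = 0. Sloping face (matches the stop's): y = 18 mm + z / 4, up to z = 88 mm; 30 mm wide (x). In the gap its y must point as the jig's y. When tight its bottom is 4 x (18 mm + 8 mm per shim - stop's jig y) above the bed, or a few mm lower.
- wedge_head (a point): Centre of the wedge's head, a block 54 (x) x 40 (y) x 30 mm tall on top of the wedge, to be gripped across x. This point is 20 mm in y and 103 mm in z from the wedge's origin; same axes.
- peg_rack: Fixed stand, base 120 x 120 mm, origin centre of its underside. Backboard at its y 40 to 55 mm, top 142 mm above the bench; from it two steel pegs, 8 mm thick, 42 mm apart, run level to -y with upturned ends (143 mm high, y = -34 mm). The wedge hangs between them, the underside of its head on them at 135 mm height, axes parallel to the stand's; lift it straight up 15 mm or more.
- shim_rack: Fixed plywood block 60 (x) x 112 (y) x 45 mm tall with three slots, 28 mm apart along y, 10 mm wide and 35 mm deep, in which the shims stand. Origin: centre of its underside.
- shim1: One of three equal flat wooden shims, 40 (x) x 8 (y) x 120 mm tall (z), 0.03 kg, standing on end in the shim rack (its bottom 10 mm above the bench). Origin: centre of its bottom end. Grip it by its upper part across the 40 mm width (x).
- shim2: One of three equal flat wooden shims, 40 (x) x 8 (y) x 120 mm tall (z), 0.03 kg, standing on end in the shim rack (its bottom 10 mm above the bench). Origin: centre of its bottom end. Grip it by its upper part across the 40 mm width (x).
- shim3: One of three equal flat wooden shims, 40 (x) x 8 (y) x 120 mm tall (z), 0.03 kg, standing on end in the shim rack (its bottom 10 mm above the bench). Origin: centre of its bottom end. Grip it by its upper part across the 40 mm width (x).
- mallet: Bystander, to be left where it is: hammer, lying.
- sanding_block: Bystander, to be left where it is: cork sanding block 56 x 101 x 28 mm.
- pencil: Bystander, to be left where it is: round pencil, 8 mm thick, 178 mm long, lying.
- rule: Bystander, to be left where it is: steel rule 30 x 260 x 5 mm, lying.
- offcut_long: Bystander, to be left where it is: wooden offcut 35 x 140 x 20 mm.
- offcut_short: Bystander, to be left where it is: wooden offcut 70 x 50 x 30 mm.
- glue: Bystander, to be left where it is: white glue bottle, 60 mm across, 160 mm tall, standing.

How it is judged:
On the way, in this order (a step that is already met when the one before it is completed fails the run):
1. at least one shim stands upright in the gap, on or near the jig's bed (((z of shim1 in the frame of jig below 0.03 m and y of shim1 in the frame of jig above 0 m and y of shim1 in the frame of stop below 0.01 m and x of shim1 in the frame of jig between -0.04 and 0.04 m and angle between shim1's own z axis and vertical below 0.25 rad) or (z of shim2 in the frame of jig below 0.03 m and y of shim2 in the frame of jig above 0 m and y of shim2 in the frame of stop below 0.01 m and x of shim2 in the frame of jig between -0.04 and 0.04 m and angle between shim2's own z axis and vertical below 0.25 rad) or (z of shim3 in the frame of jig below 0.03 m and y of shim3 in the frame of jig above 0 m and y of shim3 in the frame of stop below 0.01 m and x of shim3 in the frame of jig between -0.04 and 0.04 m and angle between shim3's own z axis and vertical below 0.25 rad))), for 0.2 s.
2. the wedge has been lifted up off its pegs (z of wedge in the frame of peg_rack above 0.057 m and contact force between wedge and peg_rack below 0.1 N and contact force between the fingers and wedge above 1 N), for 0.1 s.
At the end, for the whole second after the job is handed in: Joint closed to under 1.5 mm; wedge upright (0.12 rad), its bottom 0.5 to 50 mm above the bed, pressing over 3 N on the stop and over 3 N on a shim that stands upright (0.15 rad) within 15 mm of the bed; the gripper still holds the wedge with over 3 N; at rest (value of joint frame below 0.0015 m and contact force between wedge and stop above 3 N and ((contact force between wedge and shim1 above 3 N and z of shim1 in the frame of jig below 0.03 m and angle between shim1's own z axis and vertical below 0.15 rad) or (contact force between wedge and shim2 above 3 N and z of shim2 in the frame of jig below 0.03 m and angle between shim2's own z axis and vertical below 0.15 rad) or (contact force between wedge and shim3 above 3 N and z of shim3 in the frame of jig below 0.03 m and angle between shim3's own z axis and vertical below 0.15 rad)) and z of wedge in the frame of stop between 0.0005 and 0.05 m and angle between wedge's own z axis and vertical below 0.12 rad and contact force between the fingers and wedge above 3 N and linear speed of wedge below 0.01 m/s); the arm keeps its last pose, push and grip.
It fails at once if a bystander is moved by more than 30 mm (distance of any of mallet, sanding_block, pencil, rule, offcut_long, offcut_short, glue from where it was at the start of the episode above 0.03 m).
It fails at once if the wedge is dropped on the bench (height (world z) of wedge below 0.008 m).
It also fails if it takes over 72 s, if anything falls off the work surface, if the arm or the gripper's body presses on something with over 40 N, if the wrist force passes 120 N, or if a joint passes its speed limit or range.

## Working session

There is one attempt and no reset: what is moved stays moved. The work goes in short steps, Python scripts to look and compute and a tool call to move; the robot and the scene stay as the last step left them, time stands still between calls to the robot, and variables do not carry over. Pictures are saved under pics/ and viewed, about 8 in all and at most 12, crops included, and the job is handed in when it is done.

Besides the shell and the picture viewer there is one more tool, called after ">>>" as name(argument=value, ...) on one line, values as JSON. arm_command: Moves the arm, as the interface text tells. Its arguments: {"type":"object","properties":{"increments":{"type":"array","items":{"type":"object","properties":{"tx":{"type":"number"},"ty":{"type":"number"},"tz":{"type":"number"},"ax":{"type":"number"},"ay":{"type":"number"},"az":{"type":"number"},"fingers":{"type":"number"}}}}},"required":["increments"]}

```bash
mkdir -p pics; ls
python3 - <<'E'
from workcell import arm
import cv2,numpy as np
s=arm.state();print({k:np.round(v,3) for k,v in s.items()})
for n in("top","side"):
    im=arm.read_camera(n);cv2.imwrite(f"pics/{n}0.png",im)
    m=arm.camera_model(n);print(n,np.round(m["mtx"],1).tolist(),np.round(m["R"],3).tolist(),np.round(m["t"],3), np.round(-m["R"].T@m["t"],3))
E
```

```text
pics
{'time_s': np.float64(0.0), 'joints': array([-1.469,  0.207,  1.543,  0.   ,  1.393, -0.151]), 'qd': array([-0.001, -0.002,  0.001, -0.   , -0.   , -0.001]), 'joint_efforts': array([ 1.0000e-03, -3.8303e+01, -2.9160e+01, -0.0000e+00,  1.1000e-02,
       -0.0000e+00]), 'ee_pos': array([ 0.143, -0.556,  0.23 ]), 'tool_rot': array([-0.001,  0.79 , -0.613, -0.001]), 'force': array([-0.991, -0.579, -0.549]), 'ft_torque': array([-0.003, -0.018,  0.059]), 'opening': np.float64(1.001)}
top [[407.2, 0.0, 250.6], [0.0, 407.2, 185.0], [0.0, 0.0, 1.0]] [[0.007, -1.0, 0.018], [-0.982, -0.01, -0.189], [0.189, -0.017, -0.982]] [-0.033  0.574  0.887] [ 0.397 -0.013  0.98 ]
side [[400.8, 0.0, 256.2], [0.0, 400.8, 192.2], [0.0, 0.0, 1.0]] [[-0.887, -0.461, 0.0], [-0.32, 0.614, -0.722], [0.333, -0.64, -0.692]] [0.472 0.263 0.916] [0.198 0.643 0.823]
```

View pics/top0.png

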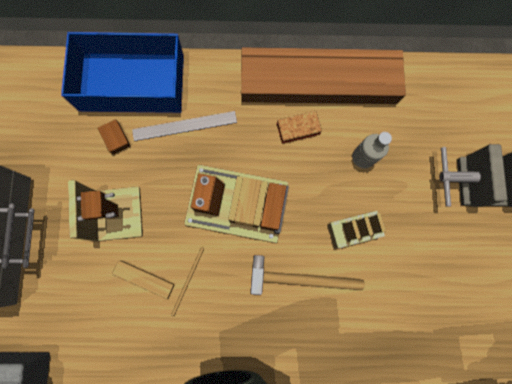

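View pics/side0.png

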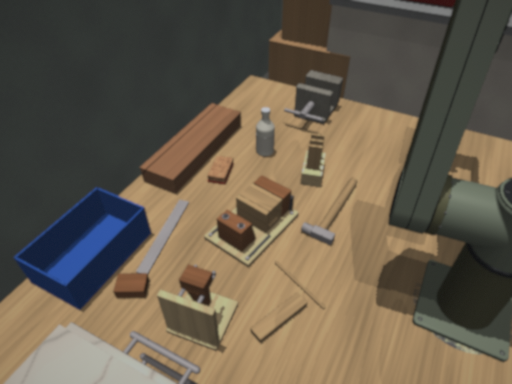

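The top view shows the peg rack at about (105,213), the jig at (238,204) with the stop on its left and the post on its right, and the shim rack at (357,230). All three have their y axis roughly along world +y (image left). I'll enlarge these for corner picking.

Run:
```python
import cv2,numpy as np
im=cv2.imread("pics/top0.png")
f=lambda r:cv2.resize(im[r[1]:r[3],r[0]:r[2]],None,fx=r[4],fy=r[4],interpolation=cv2.INTER_CUBIC)
a=f((180,160,300,250,5)); b=f((60,170,150,250,4)); c=f((320,205,395,255,4))
o=np.zeros((600,800,3),np.uint8)
o[:a.shape[0],:600]=a[:450]   # jig
o2=np.zeros((330,800,3),np.uint8);o2[:b.shape[0],:b.shape[1]]=b;o2[:c.shape[0],400:400+c.shape[1]]=c
out=np.vstack([a[:, :],]);cv2.imwrite("pics/c1.png",np.vstack([np.pad(a[:450:1],((0,0),(0,200),(0,0)))[::1][:450],]))
# composite
h=np.zeros((600,800,3),np.uint8)
a4=f((180,160,300,250,3.5)); h[:a4.shape[0],:420]=a4; h[:320,430:790]=b; h[330:530,430:730]=c
cv2.imwrite("pics/c1.png",h)
```

```text
(no output)
```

View pics/c1.png

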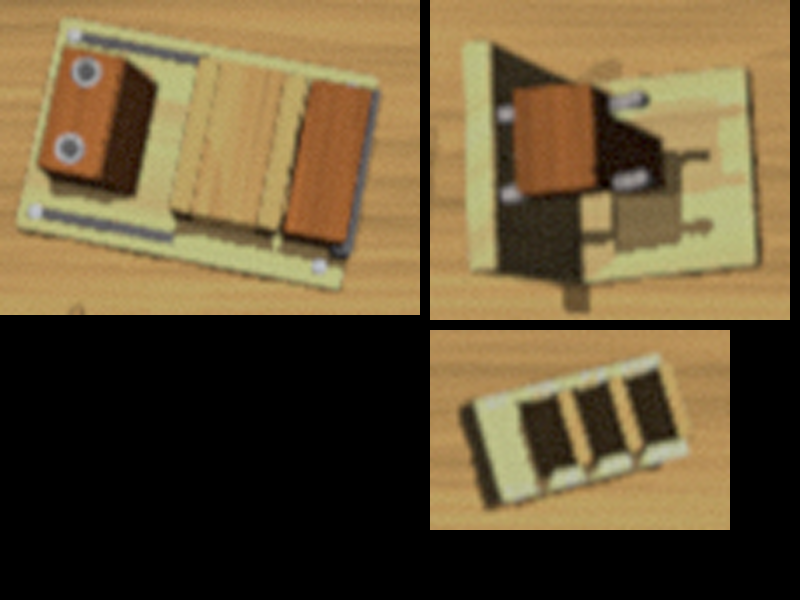

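```bash
cat > h.py <<'E'
from workcell import arm
import cv2,numpy as np
from scipy.spatial.transform import Rotation as Ro
def ray(m,px,z):
    d=m["R"].T@np.linalg.inv(m["mtx"])@np.array([px[0],px[1],1.]);c=-m["R"].T@m["t"]
    return c+d*(z-c[2])/d[2]
def proj(m,X):
    c=m["mtx"]@(m["R"]@np.array(X)+m["t"]);return c[:2]/c[2]
def tool():
    s=arm.state();q=s["tool_rot"];return np.array(s["ee_pos"]),Ro.from_quat([q[1],q[2],q[3],q[0]])
def go(p,yaw):
    "increments to TCP p, tool down, tool x along (cos yaw,sin yaw)"
    P,R=tool();x=np.array([np.cos(yaw),np.sin(yaw),0]);z=np.array([0,0,-1.]);
    best=None
    for sg in(1,-1):
        R2=Ro.from_matrix(np.c_[sg*x,np.cross(z,sg*x),z]);rv=(R.inv()*R2).as_rotvec()
        if best is None or np.linalg.norm(rv)<np.linalg.norm(best):best=rv
    t=R.inv().apply(np.array(p)-P)*100
    print("t cm",np.round(t,2),"a",np.round(best,3),"yawdist rows",np.ceil(max(np.linalg.norm(t)/4.17,np.linalg.norm(best)/.125)))
E
python3 - <<'E'
from h import *
m=arm.camera_model("top")
J=lambda X,Y:(180+X/3.5,160+Y/3.5);P=lambda X,Y:(60+(X-430)/4,170+Y/4);S=lambda X,Y:(320+(X-430)/4,205+(Y-330)/4)
def show(n,f,z,pts):
    q=np.array([ray(m,f(*p),z)[:2] for p in pts]);print(n,np.round(q,4).tolist(),"sides",np.round(np.linalg.norm(np.roll(q,-1,0)-q,axis=1),4),"dir deg",np.round(np.degrees(np.arctan2(*(np.roll(q,-1,0)-q).T[::-1])),1),"mean",q.mean(0).round(4));return q
show("bed",J,.015,[(62,20),(380,78),(342,290),(18,230)])
show("frame+post top",J,.09,[(205,55),(375,87),(350,242),(172,213)])
show("stop",J,.09,[(125,57),(100,180)])
show("rackbase",P,.01,[(747,68),(757,262)])
show("head",P,.165,[(515,90),(592,83),(603,188),(523,194)])
for i,p in enumerate([[(562,395),(585,465)],[(612,380),(637,455)],[(668,367),(688,440)]]): show("shim",S,.13,p)
print(ray(m,(60+(495-430)/4,170+45/4),.142),ray(m,(60+(500-430)/4,170+270/4),.142))
go([0,-.4,.3],0)
w=arm.camera_model("wrist");p,R=tool();print("cam in tool",R.inv().apply(-w["R"].T@w["t"]-p),np.round(w["R"]@R.as_matrix(),3).tolist(),w["mtx"][0,0])
E
```

```text
bed [[0.6283, 0.0998], [0.5896, -0.1208], [0.4441, -0.0936], [0.4825, 0.1249]] sides [0.224  0.148  0.2219 0.1479] dir deg [-100.   169.4   80.    -9.8] mean [0.5362 0.0026]
frame+post top [[0.5884, -0.0007], [0.5687, -0.1091], [0.4701, -0.0925], [0.4873, 0.0187]] sides [0.1102 0.1    0.1125 0.103 ] dir deg [-100.3  170.4   81.2  -10.8] mean [ 0.5286 -0.0459]
stop [[0.5866, 0.0503], [0.5076, 0.0641]] sides [0.0802 0.0802] dir deg [170.1  -9.9] mean [0.5471 0.0572]
rackbase [[0.5753, 0.2394], [0.4591, 0.2267]] sides [0.1168 0.1168] dir deg [-173.8    6.2] mean [0.5172 0.2331]
head [[0.5343, 0.3147], [0.5382, 0.2764], [0.4852, 0.267], [0.4818, 0.3063]] sides [0.0385 0.0539 0.0395 0.0531] dir deg [ -84.1 -169.9   94.9    9.1] mean [0.5099 0.2911]
shim [[0.4846, -0.2424], [0.4482, -0.253]] sides [0.0379 0.0379] dir deg [-163.8   16.2] mean [ 0.4664 -0.2477]
shim [[0.4928, -0.2692], [0.4536, -0.2805]] sides [0.0407 0.0407] dir deg [-163.9   16.1] mean [ 0.4732 -0.2748]
shim [[0.4999, -0.2992], [0.4617, -0.3077]] sides [0.0392 0.0392] dir deg [-167.5   12.5] mean [ 0.4808 -0.3034]
[0.5617912  0.33626908 0.142     ] [0.44553363 0.32363981 0.142     ]
t cm [-18.71   9.98  -6.94] a [-0.002  0.002 -1.319] yawdist rows 11.0
cam in tool [-0.00017144 -0.08132101 -0.14334882] [[1.0, -0.0, -0.0], [0.0, 0.949, -0.315], [0.0, 0.315, 0.949]] 273.6793182490802
```

Run:
```python
from h import *
go([.4664,-.2477,.20],np.radians(15.5))
```

```text
t cm [-21.81 -38.98   3.08] a [1.000e-03 2.000e-03 1.552e+00] yawdist rows 13.0
```

```bash
sed -i 's/for sg in(1,-1):/for sg in(1,):/' h.py
python3 - <<'E'
from h import *
go([.4664,-.2477,.20],np.radians(15.5))
E
```

```text
t cm [-21.81 -38.98   3.08] a [-2.00e-03  1.00e-03 -1.59e+00] yawdist rows 13.0
```

>>> arm_command(increments=[{"tx": -21.8, "ty": -39, "tz": 3.1, "az": -1.589, "fingers": 70}, {"tx": -21.8, "ty": -39, "tz": 3.1, "az": -1.589, "fingers": 70}, {"tx": -21.8, "ty": -39, "tz": 3.1, "az": -1.589, "fingers": 70}, {"tx": -21.8, "ty": -39, "tz": 3.1, "az": -1.589, "fingers": 70}, {"tx": -21.8, "ty": -39, "tz": 3.1, "az": -1.589, "fingers": 70}, {"tx": -21.8, "ty": -39, "tz": 3.1, "az": -1.589, "fingers": 70}, {"tx": -21.8, "ty": -39, "tz": 3.1, "az": -1.589, "fingers": 70}, {"tx": -21.8, "ty": -39, "tz": 3.1, "az": -1.589, "fingers": 70}, {"tx": -21.8, "ty": -39, "tz": 3.1, "az": -1.589, "fingers": 70}, {"tx": -21.8, "ty": -39, "tz": 3.1, "az": -1.589, "fingers": 70}, {"tx": -21.8, "ty": -39, "tz": 3.1, "az": -1.589, "fingers": 70}, {"tx": -21.8, "ty": -39, "tz": 3.1, "az": -1.589, "fingers": 70}])

```text
schema error: expected keys tx, ty, tz, ax, ay, az, fingers
```

>>> arm_command(increments=[{"tx": -21.8, "ty": -39, "tz": 3.1, "ax": 0, "ay": 0, "az": -1.589, "fingers": 70}, {"tx": -21.8, "ty": -39, "tz": 3.1, "ax": 0, "ay": 0, "az": -1.589, "fingers": 70}, {"tx": -21.8, "ty": -39, "tz": 3.1, "ax": 0, "ay": 0, "az": -1.589, "fingers": 70}, {"tx": -21.8, "ty": -39, "tz": 3.1, "ax": 0, "ay": 0, "az": -1.589, "fingers": 70}, {"tx": -21.8, "ty": -39, "tz": 3.1, "ax": 0, "ay": 0, "az": -1.589, "fingers": 70}, {"tx": -21.8, "ty": -39, "tz": 3.1, "ax": 0, "ay": 0, "az": -1.589, "fingers": 70}, {"tx": -21.8, "ty": -39, "tz": 3.1, "ax": 0, "ay": 0, "az": -1.589, "fingers": 70}, {"tx": -21.8, "ty": -39, "tz": 3.1, "ax": 0, "ay": 0, "az": -1.589, "fingers": 70}, {"tx": -21.8, "ty": -39, "tz": 3.1, "ax": 0, "ay": 0, "az": -1.589, "fingers": 70}, {"tx": -21.8, "ty": -39, "tz": 3.1, "ax": 0, "ay": 0, "az": -1.589, "fingers": 70}, {"tx": -21.8, "ty": -39, "tz": 3.1, "ax": 0, "ay": 0, "az": -1.589, "fingers": 70}, {"tx": -21.8, "ty": -39, "tz": 3.1, "ax": 0, "ay": 0, "az": -1.589, "fingers": 70}])

```text
time_s: 1.1
ee_pos: [0.4695, -0.2429, 0.1988]
tool_rot: [-0.003, 0.995, 0.097, 0.0]
force: [-1.0, -0.0, 1.3]
opening: 0.702
```

Run:
```python
from h import *
go([.4664,-.2477,.20],np.radians(15.5)); print(arm.state()["joints"].round(2) if hasattr(arm.state()["joints"],"round") else arm.state()["joints"])
m=arm.camera_model("wrist");im=arm.read_camera("wrist");cv2.imwrite("pics/w1.png",im)
np.savez("w1.npz",**{k:np.array(v) for k,v in m.items()})
```

```text
t cm [-0.39  0.41 -0.12] a [-0.005 -0.002 -0.077] yawdist rows 1.0
[-0.64  0.14  1.69  0.    1.32 -0.84]
```

View pics/w1.png

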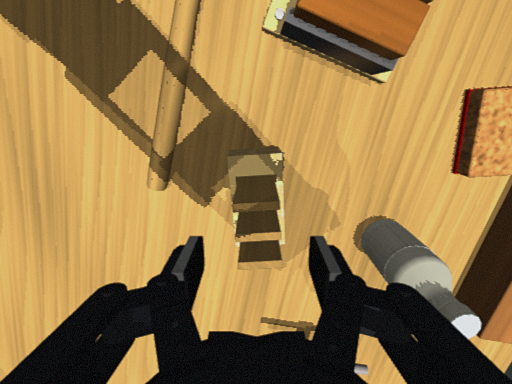

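Run:
```python
import cv2
im=cv2.imread("pics/w1.png")[140:275,210:310]
cv2.imwrite("pics/w1c.png",cv2.resize(im,None,fx=4.4,fy=4.4,interpolation=cv2.INTER_NEAREST))
```

```text
(no output)
```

View pics/w1c.png

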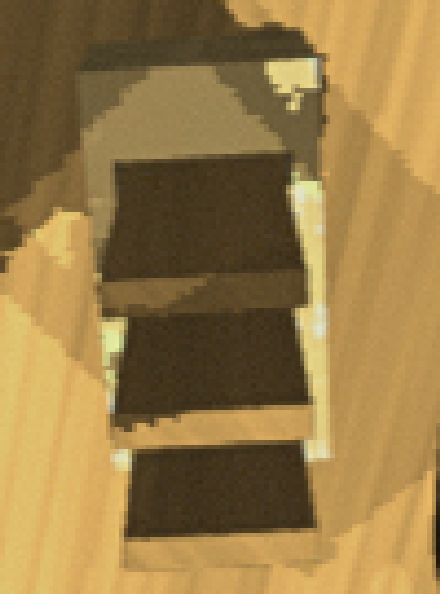

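The crop shows three shim tops as strips below the dark +y faces, centred at crop (204,293), (213,424) and (222,549).

Run:
```python
from h import *
m=dict(np.load("w1.npz"))
for n,pts in dict(A=[(100,285),(305,273),(307,302),(104,314)],B=[(110,413),(312,404),(315,434),(114,446)],C=[(123,538),(320,527),(328,557),(125,570)]).items():
    q=np.array([ray(m,(210+a/4.4-.4,140+b/4.4-.4),.13)[:2] for a,b in pts]);d=np.roll(q,-1,0)-q
    print(n,q.mean(0).round(4),np.linalg.norm(d,axis=1).round(4),np.degrees(np.arctan2(d[0,1],d[0,0])).round(1),np.degrees(np.arctan2(d[2,1],d[2,0])).round(1))
```

```text
A [ 0.4703 -0.2455] [0.0387 0.0059 0.0387 0.0059] 14.6 -165.3
B [ 0.4773 -0.2722] [0.0395 0.0066 0.0397 0.0073] 13.9 -165.1
C [ 0.485  -0.2993] [0.04   0.0073 0.0416 0.0076] 14.7 -164.7
```

Run:
```python
from h import *
go([.4693,-.246,.10],np.radians(14.7))
```

```text
t cm [0.12 0.17 9.89] a [-0.004  0.    -0.06 ] yawdist rows 3.0
```

>>> arm_command(increments=[{"tx": 0.1, "ty": 0.2, "tz": 3, "ax": -0.004, "ay": 0, "az": -0.06, "fingers": 70}, {"tx": 0.1, "ty": 0.2, "tz": 6, "ax": -0.004, "ay": 0, "az": -0.06, "fingers": 70}, {"tx": 0.1, "ty": 0.2, "tz": 9.9, "ax": -0.004, "ay": 0, "az": -0.06, "fingers": 70}, {"tx": 0.1, "ty": 0.2, "tz": 9.9, "ax": -0.004, "ay": 0, "az": -0.06, "fingers": 70}, {"tx": 0.1, "ty": 0.2, "tz": 9.9, "ax": -0.004, "ay": 0, "az": -0.06, "fingers": 20}, {"tx": 0.1, "ty": 0.2, "tz": 9.9, "ax": -0.004, "ay": 0, "az": -0.06, "fingers": 20}, {"tx": 0.1, "ty": 0.2, "tz": 9.9, "ax": -0.004, "ay": 0, "az": -0.06, "fingers": 20}, {"tx": 0.1, "ty": 0.2, "tz": 9.9, "ax": -0.004, "ay": 0, "az": -0.06, "fingers": 20}, {"tx": 0.1, "ty": 0.2, "tz": 9.9, "ax": -0.004, "ay": 0, "az": -0.06, "fingers": 20}, {"tx": 0.1, "ty": 0.2, "tz": 9.9, "ax": -0.004, "ay": 0, "az": -0.06, "fingers": 20}])

```text
time_s: 1.98
ee_pos: [0.4701, -0.247, 0.1015]
tool_rot: [0.001, 0.992, 0.128, 0.001]
force: [0.2, 0.2, -0.8]
opening: 0.452
```

Run:
```python
from h import *
s=arm.state();print(s["force"],s["opening"])
# jig: bed centre line & frame face
y=np.array([np.cos(np.radians(80)),np.sin(np.radians(80))]);c=np.array([.5362,.0026])
for sv in(.006,.0105,.013,.019): print(sv,c+y*sv)
go([.47,-.246,.215],np.radians(14.7))
```

```text
[ 0.15465312  0.17303523 -0.84708814] 0.45192179705611785
0.006 [0.53724189 0.00850885]
0.0105 [0.53802331 0.01294048]
0.013 [0.53845743 0.0154025 ]
0.019 [0.53949932 0.02131135]
t cm [  0.03  -0.07 -11.35] a [ 0.003 -0.002 -0.001] yawdist rows 3.0
```

Run:
```python
from h import *
go([.5385,.016,.225],np.radians(-10))
```

```text
t cm [ 13.3  -23.68 -12.4 ] a [ 0.002 -0.002  0.431] yawdist rows 8.0
```

>>> arm_command(increments=[{"tx": 0, "ty": 0, "tz": -3.5, "ax": 0, "ay": 0, "az": 0, "fingers": 20}, {"tx": 0, "ty": 0, "tz": -7, "ax": 0, "ay": 0, "az": 0, "fingers": 20}, {"tx": 0, "ty": 0, "tz": -11, "ax": 0, "ay": 0, "az": 0, "fingers": 20}, {"tx": 13.3, "ty": -23.7, "tz": -12.4, "ax": 0, "ay": 0, "az": 0.431, "fingers": 20}, {"tx": 13.3, "ty": -23.7, "tz": -12.4, "ax": 0, "ay": 0, "az": 0.431, "fingers": 20}, {"tx": 13.3, "ty": -23.7, "tz": -12.4, "ax": 0, "ay": 0, "az": 0.431, "fingers": 20}, {"tx": 13.3, "ty": -23.7, "tz": -12.4, "ax": 0, "ay": 0, "az": 0.431, "fingers": 20}, {"tx": 13.3, "ty": -23.7, "tz": -12.4, "ax": 0, "ay": 0, "az": 0.431, "fingers": 20}, {"tx": 13.3, "ty": -23.7, "tz": -12.4, "ax": 0, "ay": 0, "az": 0.431, "fingers": 20}, {"tx": 13.3, "ty": -23.7, "tz": -12.4, "ax": 0, "ay": 0, "az": 0.431, "fingers": 20}, {"tx": 13.3, "ty": -23.7, "tz": -12.4, "ax": 0, "ay": 0, "az": 0.431, "fingers": 20}, {"tx": 13.3, "ty": -23.7, "tz": -12.4, "ax": 0, "ay": 0, "az": 0.431, "fingers": 20}])

```text
time_s: 2.98
ee_pos: [0.5392, 0.0179, 0.2259]
tool_rot: [0.001, 0.996, -0.085, 0.002]
force: [0.3, -0.5, -1.0]
opening: 0.45
```

Run:
```python
from h import *
s=arm.state();print(s["ee_pos"],s["opening"],s["joints"])
go([.5385,.016,.225],np.radians(-10))
m=arm.camera_model("wrist");im=arm.read_camera("wrist");cv2.imwrite("pics/w2.png",im)
np.savez("w2.npz",**{k:np.array(v) for k,v in m.items()})
cv2.imwrite("pics/w2c.png",cv2.resize(im[80:340,130:390],None,fx=2.3,fy=2.3,interpolation=cv2.INTER_CUBIC))
```

```text
[0.53923742 0.0178621  0.22594339] 0.4504635172506654 [-0.1257892   0.13298899  1.63836894 -0.00267503  1.36528195  0.04570601]
t cm [-0.04  0.2   0.09] a [ 0.002 -0.005  0.004] yawdist rows 1.0
```

View pics/w2c.png

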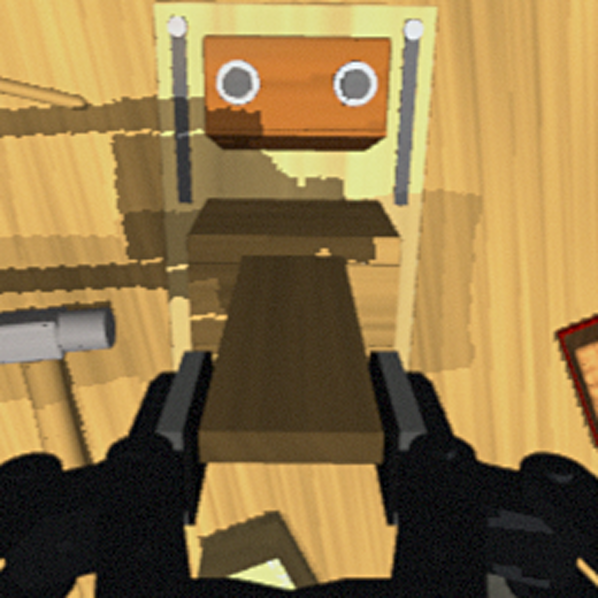

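The crop shows the stop's top edge at row 137 and its foot at row 150. The frame's top gap edge is at row 236 and its foot at row 200. The held shim's bottom edge is at row 257 and its top strip spans rows 431–463.

Run:
```python
from h import *
m=dict(np.load("w2.npz"));P,R=tool();print(P)
g=lambda X,Y,z:ray(m,(130+X/2.3-.3,80+Y/2.3-.3),z)[:2]
c=np.array([.5362,.0026])
for n,a,b,z in [("stop top",(208,137),(388,137),.09),("stop foot",(222,150),(378,151),.015),("frame top",(188,236),(398,236),.09),("frame foot",(207,200),(390,200),.015),("shim bottom +y",(242,257),(347,257),.1345),("shim top +y",(202,432),(382,430),.2545),("shim top -y",(200,463),(383,461),.2545),("bed far",(155,4),(437,8),.015)]:
    p,q=g(*a,z),g(*b,z);d=q-p;th=np.degrees(np.arctan2(d[1],d[0]))
    k=np.radians(-10);ex=np.array([np.cos(k),np.sin(k)]);ey=np.array([-ex[1],ex[0]]);M=(p+q)/2-c
    print(n,((p+q)/2).round(4),"len",np.linalg.norm(d).round(4),"yaw",th.round(1),"jx",(M@ex).round(4),"s",(M@ey).round(4))
M=P[:2]-c;print("tcp",M@ex,M@ey)
```

```text
[0.53886231 0.01654064 0.22562234]
stop top [0.5507 0.0594] len 0.0792 yaw -9.8 jx 0.0044 s 0.0585
stop foot [0.5501 0.0413] len 0.0877 yaw -10.2 jx 0.0069 s 0.0405
frame top [0.5409 0.015 ] len 0.0972 yaw -9.9 jx 0.0024 s 0.013
frame foot [0.5445 0.0133] len 0.1055 yaw -9.8 jx 0.0063 s 0.012
shim bottom +y [0.5418 0.0197] len 0.0413 yaw -9.9 jx 0.0026 s 0.0178
shim top +y [0.5402 0.0218] len 0.0381 yaw -9.3 jx 0.0006 s 0.0196
shim top -y [0.5388 0.0141] len 0.0395 yaw -9.3 jx 0.0005 s 0.0118
bed far [0.5606 0.1162] len 0.1477 yaw -10.5 jx 0.0043 s 0.1161
tcp 0.00020109837209703616 0.014191159140298391
```

Run:
```python
from h import *
go([.5417,.0224,.109],np.radians(-10));print(arm.state()["force"])
```

```text
t cm [ 0.13 -0.66 11.66] a [ 0.003 -0.004  0.001] yawdist rows 3.0
[ 0.26932329 -0.21781424 -1.14280532]
```

>>> arm_command(increments=[{"tx": 0.1, "ty": -0.7, "tz": 0, "ax": 0.003, "ay": -0.004, "az": 0, "fingers": 20}, {"tx": 0.1, "ty": -0.7, "tz": 0, "ax": 0.003, "ay": -0.004, "az": 0, "fingers": 20}, {"tx": 0.1, "ty": -0.7, "tz": 2, "ax": 0.003, "ay": -0.004, "az": 0, "fingers": 20}, {"tx": 0.1, "ty": -0.7, "tz": 4, "ax": 0.003, "ay": -0.004, "az": 0, "fingers": 20}, {"tx": 0.1, "ty": -0.7, "tz": 6, "ax": 0.003, "ay": -0.004, "az": 0, "fingers": 20}, {"tx": 0.1, "ty": -0.7, "tz": 8, "ax": 0.003, "ay": -0.004, "az": 0, "fingers": 20}, {"tx": 0.1, "ty": -0.7, "tz": 10, "ax": 0.003, "ay": -0.004, "az": 0, "fingers": 20}, {"tx": 0.1, "ty": -0.7, "tz": 11.6, "ax": 0.003, "ay": -0.004, "az": 0, "fingers": 20}, {"tx": 0.1, "ty": -0.7, "tz": 11.6, "ax": 0.003, "ay": -0.004, "az": 0, "fingers": 20}, {"tx": 0.1, "ty": -0.7, "tz": 11.6, "ax": 0.003, "ay": -0.004, "az": 0, "fingers": 20}])

```text
time_s: 3.87
ee_pos: [0.5411, 0.0219, 0.1093]
tool_rot: [-0.0, 0.996, -0.087, -0.001]
force: [-0.8, -0.1, -0.2]
opening: 0.453
```

Run:
```python
from h import *
go([.5417,.0224,.1085],np.radians(-10));s=arm.state();print(s["force"],s["ft_torque"],s["ee_pos"])
```

```text
t cm [ 0.05 -0.06  0.08] a [-0.     0.001 -0.   ] yawdist rows 1.0
[-0.8422014  -0.05085492 -0.24375247] [-0.01458972 -0.03436714 -0.00588748] [0.54109575 0.02189183 0.10926762]
```

>>> arm_command(increments=[{"tx": 0, "ty": 0.1, "tz": 0, "ax": 0, "ay": 0, "az": 0, "fingers": 20}, {"tx": 0, "ty": 0.2, "tz": 0, "ax": 0, "ay": 0, "az": 0, "fingers": 20}, {"tx": 0, "ty": 0.3, "tz": 0, "ax": 0, "ay": 0, "az": 0, "fingers": 20}, {"tx": 0, "ty": 0.4, "tz": 0, "ax": 0, "ay": 0, "az": 0, "fingers": 20}, {"tx": 0, "ty": 0.4, "tz": 0, "ax": 0, "ay": 0, "az": 0, "fingers": 20}])

```text
time_s: 4.28
ee_pos: [0.5413, 0.0185, 0.1103]
tool_rot: [-0.001, 0.996, -0.088, 0.001]
force: [0.5, 2.6, 0.3]
opening: 0.45
```

>>> arm_command(increments=[{"tx": 0, "ty": 0, "tz": 0.2, "ax": 0, "ay": 0, "az": 0, "fingers": 20}, {"tx": 0, "ty": 0, "tz": 0.4, "ax": 0, "ay": 0, "az": 0, "fingers": 20}, {"tx": 0, "ty": 0, "tz": 0.5, "ax": 0, "ay": 0, "az": 0, "fingers": 20}, {"tx": 0, "ty": 0, "tz": 0.5, "ax": 0, "ay": 0, "az": 0, "fingers": 20}])

```text
time_s: 4.62
ee_pos: [0.5415, 0.0186, 0.1056]
tool_rot: [-0.001, 0.996, -0.087, 0.001]
force: [0.3, 2.2, 3.6]
opening: 0.45
```

>>> arm_command(increments=[{"tx": 0, "ty": 0, "tz": 0, "ax": 0, "ay": 0, "az": 0, "fingers": 65}, {"tx": 0, "ty": 0, "tz": 0, "ax": 0, "ay": 0, "az": 0, "fingers": 65}, {"tx": 0, "ty": 0, "tz": 0, "ax": 0, "ay": 0, "az": 0, "fingers": 65}, {"tx": 0, "ty": 0, "tz": 0, "ax": 0, "ay": 0, "az": 0, "fingers": 65}, {"tx": 0, "ty": 0, "tz": -3, "ax": 0, "ay": 0, "az": 0, "fingers": 65}, {"tx": 0, "ty": 0, "tz": -6, "ax": 0, "ay": 0, "az": 0, "fingers": 65}, {"tx": 0, "ty": 0, "tz": -9, "ax": 0, "ay": 0, "az": 0, "fingers": 65}])

```text
time_s: 5.2
ee_pos: [0.5404, 0.0183, 0.1957]
tool_rot: [-0.001, 0.996, -0.088, -0.001]
force: [1.5, -0.7, 0.2]
opening: 0.648
```

Run:
```python
from h import *
go([.4763,-.2664,.20],np.radians(14.7));s=arm.state();print(s["opening"],s["ee_pos"])
m=arm.camera_model("wrist");im=arm.read_camera("wrist");cv2.imwrite("pics/w3.png",im)
np.savez("w3.npz",**{k:np.array(v) for k,v in m.items()})
cv2.imwrite("pics/w3c.png",cv2.resize(im[80:340,130:390],None,fx=2.3,fy=2.3,interpolation=cv2.INTER_CUBIC))
```

```text
t cm [-1.35 29.16 -0.47] a [-0.002  0.001 -0.432] yawdist rows 8.0
0.6478189470712455 [0.54042965 0.01833813 0.1956508 ]
```

View pics/w3c.png

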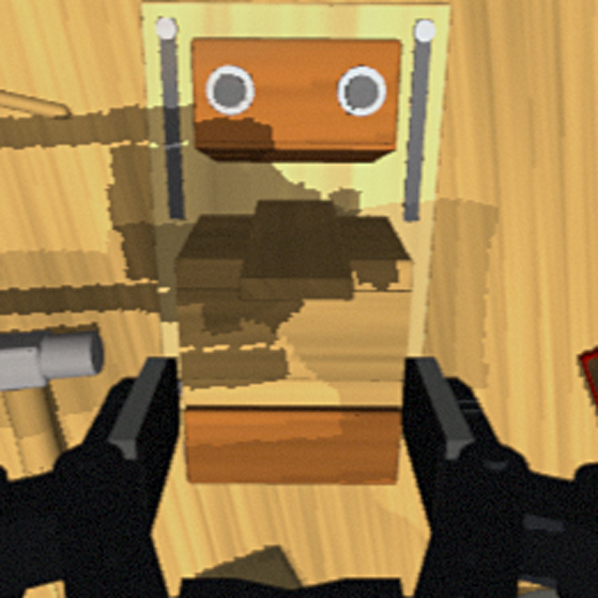

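Shim 1 stands upright against the frame, with its top strip at crop rows 277–298 and cols 240–352. On to the second shim.

>>> arm_command(increments=[{"tx": -1.4, "ty": 29.2, "tz": -0.5, "ax": 0, "ay": 0, "az": -0.432, "fingers": 65}, {"tx": -1.4, "ty": 29.2, "tz": -0.5, "ax": 0, "ay": 0, "az": -0.432, "fingers": 65}, {"tx": -1.4, "ty": 29.2, "tz": -0.5, "ax": 0, "ay": 0, "az": -0.432, "fingers": 65}, {"tx": -1.4, "ty": 29.2, "tz": -0.5, "ax": 0, "ay": 0, "az": -0.432, "fingers": 65}, {"tx": -1.4, "ty": 29.2, "tz": -0.5, "ax": 0, "ay": 0, "az": -0.432, "fingers": 65}, {"tx": -1.4, "ty": 29.2, "tz": -0.5, "ax": 0, "ay": 0, "az": -0.432, "fingers": 65}, {"tx": -1.4, "ty": 29.2, "tz": -0.5, "ax": 0, "ay": 0, "az": -0.432, "fingers": 65}, {"tx": -1.4, "ty": 29.2, "tz": -0.5, "ax": 0, "ay": 0, "az": -0.432, "fingers": 65}, {"tx": -1.4, "ty": 29.2, "tz": -0.5, "ax": 0, "ay": 0, "az": -0.432, "fingers": 65}, {"tx": -1.4, "ty": 29.2, "tz": -0.5, "ax": 0, "ay": 0, "az": -0.432, "fingers": 65}])

```text
time_s: 6.08
ee_pos: [0.4801, -0.2675, 0.2073]
tool_rot: [0.0, 0.992, 0.127, 0.006]
force: [0.3, -0.1, -0.7]
opening: 0.649
```

Run:
```python
from h import *
go([.4763,-.2664,.1015],np.radians(14.7))
m=dict(np.load("w3.npz"));c=np.array([.5362,.0026]);k=np.radians(-10);ex=np.array([np.cos(k),np.sin(k)]);ey=np.array([-ex[1],ex[0]])
g=lambda X,Y,z:ray(m,(130+X/2.3-.3,80+Y/2.3-.3),z)[:2]
for n,a,b,z in [("stop top",(192,151),(400,150),.09),("shim bottom +y",(257,201),(333,201),.015),("shim top +y",(244,277),(352,277),.135),("shim top -y",(240,298),(352,299),.135),("frame top",(178,261),(412,261),.09)]:
    p,q=g(*a,z),g(*b,z);M=(p+q)/2-c;print(n,np.linalg.norm(q-p).round(4),(M@ex).round(4),(M@ey).round(4))
```

```text
t cm [-0.47 -0.22 10.57] a [ 0.002 -0.012 -0.002] yawdist rows 3.0
stop top 0.0822 0.0037 0.0585
shim bottom +y 0.0401 0.0038 0.0201
shim top +y 0.0373 0.0041 0.0219
shim top -y 0.0392 0.0034 0.0139
frame top 0.0979 0.0034 0.0123
```

>>> arm_command(increments=[{"tx": -0.5, "ty": -0.2, "tz": 0, "ax": 0, "ay": -0.012, "az": 0, "fingers": 65}, {"tx": -0.5, "ty": -0.2, "tz": 3, "ax": 0, "ay": -0.012, "az": 0, "fingers": 65}, {"tx": -0.5, "ty": -0.2, "tz": 6, "ax": 0, "ay": -0.012, "az": 0, "fingers": 65}, {"tx": -0.5, "ty": -0.2, "tz": 9, "ax": 0, "ay": -0.012, "az": 0, "fingers": 65}, {"tx": -0.5, "ty": -0.2, "tz": 10.6, "ax": 0, "ay": -0.012, "az": 0, "fingers": 65}, {"tx": -0.5, "ty": -0.2, "tz": 10.6, "ax": 0, "ay": -0.012, "az": 0, "fingers": 65}, {"tx": -0.5, "ty": -0.2, "tz": 10.6, "ax": 0, "ay": -0.012, "az": 0, "fingers": 20}, {"tx": -0.5, "ty": -0.2, "tz": 10.6, "ax": 0, "ay": -0.012, "az": 0, "fingers": 20}, {"tx": -0.5, "ty": -0.2, "tz": 10.6, "ax": 0, "ay": -0.012, "az": 0, "fingers": 20}, {"tx": -0.5, "ty": -0.2, "tz": 10.6, "ax": 0, "ay": -0.012, "az": 0, "fingers": 20}, {"tx": -0.5, "ty": -0.2, "tz": 10.6, "ax": 0, "ay": -0.012, "az": 0, "fingers": 20}, {"tx": -0.5, "ty": -0.2, "tz": 10.6, "ax": 0, "ay": -0.012, "az": 0, "fingers": 20}])

```text
time_s: 7.08
ee_pos: [0.4766, -0.2666, 0.1022]
tool_rot: [0.001, 0.992, 0.127, 0.001]
force: [-0.6, 2.8, 1.1]
opening: 0.453
```

Run:
```python
from h import *
# shim2 centre s: face .0125+8+4+3mm clearance=.0275 ; TCP offset +.006
c=np.array([.5362,.0026]);k=np.radians(-10);ex=np.array([np.cos(k),np.sin(k)]);ey=np.array([-ex[1],ex[0]])
p=c+ex*.0025+ey*(.0275+.006);print(p)
go([*p,.235],k)
```

```text
[0.54447923 0.03515694]
t cm [ 14.2  -27.46 -13.33] a [ 0.002 -0.002  0.429] yawdist rows 9.0
```

>>> arm_command(increments=[{"tx": 0, "ty": 0, "tz": -3.5, "ax": 0, "ay": 0, "az": 0, "fingers": 20}, {"tx": 0, "ty": 0, "tz": -7, "ax": 0, "ay": 0, "az": 0, "fingers": 20}, {"tx": 0, "ty": 0, "tz": -11, "ax": 0, "ay": 0, "az": 0, "fingers": 20}, {"tx": 14.2, "ty": -27.5, "tz": -13.3, "ax": 0, "ay": 0, "az": 0.43, "fingers": 20}, {"tx": 14.2, "ty": -27.5, "tz": -13.3, "ax": 0, "ay": 0, "az": 0.43, "fingers": 20}, {"tx": 14.2, "ty": -27.5, "tz": -13.3, "ax": 0, "ay": 0, "az": 0.43, "fingers": 20}, {"tx": 14.2, "ty": -27.5, "tz": -13.3, "ax": 0, "ay": 0, "az": 0.43, "fingers": 20}, {"tx": 14.2, "ty": -27.5, "tz": -13.3, "ax": 0, "ay": 0, "az": 0.43, "fingers": 20}, {"tx": 14.2, "ty": -27.5, "tz": -13.3, "ax": 0, "ay": 0, "az": 0.43, "fingers": 20}, {"tx": 14.2, "ty": -27.5, "tz": -13.3, "ax": 0, "ay": 0, "az": 0.43, "fingers": 20}, {"tx": 14.2, "ty": -27.5, "tz": -13.3, "ax": 0, "ay": 0, "az": 0.43, "fingers": 20}, {"tx": 14.2, "ty": -27.5, "tz": -13.3, "ax": 0, "ay": 0, "az": 0.43, "fingers": 20}])

```text
time_s: 8.08
ee_pos: [0.5459, 0.0402, 0.236]
tool_rot: [0.0, 0.996, -0.085, 0.003]
force: [0.0, -1.3, 0.6]
opening: 0.45
```

>>> arm_command(increments=[{"tx": 0, "ty": 0, "tz": 0, "ax": 0, "ay": 0, "az": 0, "fingers": 20}, {"tx": 0, "ty": 0, "tz": 0, "ax": 0, "ay": 0, "az": 0, "fingers": 20}])

```text
time_s: 8.25
ee_pos: [0.5463, 0.04, 0.2365]
tool_rot: [0.001, 0.996, -0.084, 0.004]
force: [0.2, -0.2, -0.8]
opening: 0.451
```

Run:
```python
from h import *
s=arm.state();print(s["ee_pos"],s["force"])
go([.5445,.0352,.235],np.radians(-10))
m=arm.camera_model("wrist");im=arm.read_camera("wrist");cv2.imwrite("pics/w4.png",im)
np.savez("w4.npz",**{k:np.array(v) for k,v in m.items()})
cv2.imwrite("pics/w4c.png",cv2.resize(im[80:340,130:390],None,fx=2.3,fy=2.3,interpolation=cv2.INTER_CUBIC))
```

```text
[0.54633976 0.04001637 0.23652312] [ 0.17670615 -0.21986765 -0.79570002]
t cm [-0.1   0.51  0.15] a [ 0.    -0.007  0.006] yawdist rows 1.0
```

View pics/w4c.png

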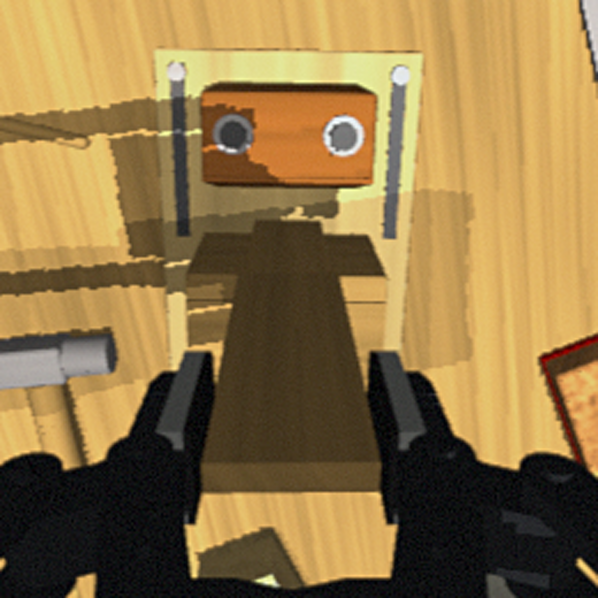

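Run:
```python
from h import *
m=dict(np.load("w4.npz"));c=np.array([.5362,.0026]);k=np.radians(-10);ex=np.array([np.cos(k),np.sin(k)]);ey=np.array([-ex[1],ex[0]])
g=lambda X,Y,z:ray(m,(130+X/2.3-.3,80+Y/2.3-.3),z)[:2]
z=.2365-.0922
for n,a,b,z in [("held top +y",(202,464),(383,462),z+.12),("held top -y",(200,492),(382,490),z+.12),("held bottom +y?",(238,278),(345,278),z),("frame top",(187,276),(386,276),.09),("stop top",(203,186),(375,187),.09)]:
    p,q=g(*a,z),g(*b,z);M=(p+q)/2-c;print(n,np.linalg.norm(q-p).round(4),(M@ex).round(4),(M@ey).round(4))
M=np.array([.54634,.04002])-c;print("tcp at pic",M@ex,M@ey);P,R=tool();M=P[:2]-c;print("tcp now",P,M@ex,M@ey)
```

```text
held top +y 0.0394 0.0039 0.0339
held top -y 0.0403 0.0036 0.0266
held bottom +y? 0.0427 0.0048 0.0319
frame top 0.0977 0.0031 0.0127
stop top 0.0806 0.0041 0.0573
tcp at pic 0.003488035807247293 0.03861229863925951
tcp now [0.5461405  0.03931804 0.23634405] 0.0034134590992960477 0.03788635867736517
```

Run:
```python
from h import *
c=np.array([.5362,.0026]);k=np.radians(-10);ex=np.array([np.cos(k),np.sin(k)]);ey=np.array([-ex[1],ex[0]])
go([*(c+ex*.0025+ey*.0353),.1105],k)
```

```text
t cm [-0.18  0.25 12.58] a [ 0.001 -0.007  0.005] yawdist rows 4.0
```

>>> arm_command(increments=[{"tx": -0.2, "ty": 0.25, "tz": 0, "ax": 0, "ay": -0.007, "az": 0.005, "fingers": 20}, {"tx": -0.2, "ty": 0.25, "tz": 0, "ax": 0, "ay": -0.007, "az": 0.005, "fingers": 20}, {"tx": -0.2, "ty": 0.25, "tz": 2, "ax": 0, "ay": -0.007, "az": 0.005, "fingers": 20}, {"tx": -0.2, "ty": 0.25, "tz": 4, "ax": 0, "ay": -0.007, "az": 0.005, "fingers": 20}, {"tx": -0.2, "ty": 0.25, "tz": 6, "ax": 0, "ay": -0.007, "az": 0.005, "fingers": 20}, {"tx": -0.2, "ty": 0.25, "tz": 8, "ax": 0, "ay": -0.007, "az": 0.005, "fingers": 20}, {"tx": -0.2, "ty": 0.25, "tz": 10, "ax": 0, "ay": -0.007, "az": 0.005, "fingers": 20}, {"tx": -0.2, "ty": 0.25, "tz": 11.5, "ax": 0, "ay": -0.007, "az": 0.005, "fingers": 20}, {"tx": -0.2, "ty": 0.25, "tz": 12.6, "ax": 0, "ay": -0.007, "az": 0.005, "fingers": 20}, {"tx": -0.2, "ty": 0.25, "tz": 12.6, "ax": 0, "ay": -0.007, "az": 0.005, "fingers": 20}, {"tx": -0.2, "ty": 0.25, "tz": 12.6, "ax": 0, "ay": -0.007, "az": 0.005, "fingers": 20}])

```text
time_s: 9.22
ee_pos: [0.5444, 0.0363, 0.1101]
tool_rot: [0.0, 0.996, -0.088, -0.001]
force: [0.7, -0.1, 0.0]
opening: 0.454
```

>>> arm_command(increments=[{"tx": 0, "ty": 0.1, "tz": 0, "ax": 0, "ay": 0, "az": 0, "fingers": 20}, {"tx": 0, "ty": 0.2, "tz": 0, "ax": 0, "ay": 0, "az": 0, "fingers": 20}, {"tx": 0, "ty": 0.25, "tz": 0, "ax": 0, "ay": 0, "az": 0, "fingers": 20}, {"tx": 0, "ty": 0.25, "tz": 0, "ax": 0, "ay": 0, "az": 0, "fingers": 20}])

```text
time_s: 9.55
ee_pos: [0.545, 0.0342, 0.1114]
tool_rot: [-0.0, 0.996, -0.088, 0.001]
force: [0.5, 1.9, 1.1]
opening: 0.45
```

>>> arm_command(increments=[{"tx": 0, "ty": 0.05, "tz": 0.2, "ax": 0, "ay": 0, "az": 0, "fingers": 20}, {"tx": 0, "ty": 0.05, "tz": 0.4, "ax": 0, "ay": 0, "az": 0, "fingers": 20}, {"tx": 0, "ty": 0.05, "tz": 0.5, "ax": 0, "ay": 0, "az": 0, "fingers": 20}, {"tx": 0, "ty": 0.05, "tz": 0.5, "ax": 0, "ay": 0, "az": 0, "fingers": 20}])

```text
time_s: 9.88
ee_pos: [0.5453, 0.0341, 0.1066]
tool_rot: [-0.001, 0.996, -0.088, 0.001]
force: [0.4, 3.1, 1.6]
opening: 0.456
```

>>> arm_command(increments=[{"tx": 0, "ty": 0, "tz": 0, "ax": 0, "ay": 0, "az": 0, "fingers": 65}, {"tx": 0, "ty": 0, "tz": 0, "ax": 0, "ay": 0, "az": 0, "fingers": 65}, {"tx": 0, "ty": 0, "tz": 0, "ax": 0, "ay": 0, "az": 0, "fingers": 65}, {"tx": 0, "ty": 0, "tz": 0, "ax": 0, "ay": 0, "az": 0, "fingers": 65}, {"tx": 0, "ty": 0, "tz": -3, "ax": 0, "ay": 0, "az": 0, "fingers": 65}, {"tx": 0, "ty": 0, "tz": -6, "ax": 0, "ay": 0, "az": 0, "fingers": 65}, {"tx": 0, "ty": 0, "tz": -9, "ax": 0, "ay": 0, "az": 0, "fingers": 100}, {"tx": 0, "ty": 0, "tz": -12.5, "ax": 0, "ay": 0, "az": 0, "fingers": 100}])

```text
time_s: 10.55
ee_pos: [0.5438, 0.0337, 0.2314]
tool_rot: [-0.0, 0.996, -0.088, -0.0]
force: [1.6, 0.9, -0.2]
opening: 0.904
```

Run:
```python
from h import *
m=arm.camera_model("wrist");im=arm.read_camera("wrist");cv2.imwrite("pics/w5.png",im)
np.savez("w5.npz",**{k:np.array(v) for k,v in m.items()})
print(arm.state()["ee_pos"]);go([.512,.290,.235],np.radians(6.5))
```

```text
[0.5488799  0.03336616 0.24087296]
t cm [ -8.13 -24.62   0.51] a [ 0.001 -0.015 -0.29 ] yawdist rows 7.0
```

>>> arm_command(increments=[{"tx": -8.1, "ty": -24.6, "tz": 0.5, "ax": 0, "ay": -0.01, "az": -0.29, "fingers": 100}, {"tx": -8.1, "ty": -24.6, "tz": 0.5, "ax": 0, "ay": -0.01, "az": -0.29, "fingers": 100}, {"tx": -8.1, "ty": -24.6, "tz": 0.5, "ax": 0, "ay": -0.01, "az": -0.29, "fingers": 100}, {"tx": -8.1, "ty": -24.6, "tz": 0.5, "ax": 0, "ay": -0.01, "az": -0.29, "fingers": 100}, {"tx": -8.1, "ty": -24.6, "tz": 0.5, "ax": 0, "ay": -0.01, "az": -0.29, "fingers": 100}, {"tx": -8.1, "ty": -24.6, "tz": 0.5, "ax": 0, "ay": -0.01, "az": -0.29, "fingers": 100}, {"tx": -8.1, "ty": -24.6, "tz": 0.5, "ax": 0, "ay": -0.01, "az": -0.29, "fingers": 100}, {"tx": -8.1, "ty": -24.6, "tz": 0.5, "ax": 0, "ay": -0.01, "az": -0.29, "fingers": 100}, {"tx": -8.1, "ty": -24.6, "tz": 0.5, "ax": 0, "ay": -0.01, "az": -0.29, "fingers": 100}, {"tx": -8.1, "ty": -24.6, "tz": 0.5, "ax": 0, "ay": -0.01, "az": -0.29, "fingers": 100}])

```text
time_s: 11.43
ee_pos: [0.5126, 0.2883, 0.2347]
tool_rot: [0.001, 0.998, 0.056, 0.002]
force: [0.0, -0.8, 0.5]
opening: 1.002
```

Run:
```python
from h import *
print(arm.state()["ee_pos"]);go([.512,.290,.235],np.radians(6.5))
m=arm.camera_model("wrist");im=arm.read_camera("wrist");cv2.imwrite("pics/w6.png",im)
np.savez("w6.npz",**{k:np.array(v) for k,v in m.items()})
a=cv2.imread("pics/w5.png")
f=lambda i:cv2.resize(i[100:340,170:330],None,fx=2.5,fy=2.5,interpolation=cv2.INTER_CUBIC)
cv2.imwrite("pics/w56.png",np.hstack([f(a),f(im)]))
```

```text
[0.51256225 0.28827657 0.23470662]
t cm [-0.04 -0.18 -0.03] a [ 0.002 -0.004 -0.001] yawdist rows 1.0
```

View pics/w56.png

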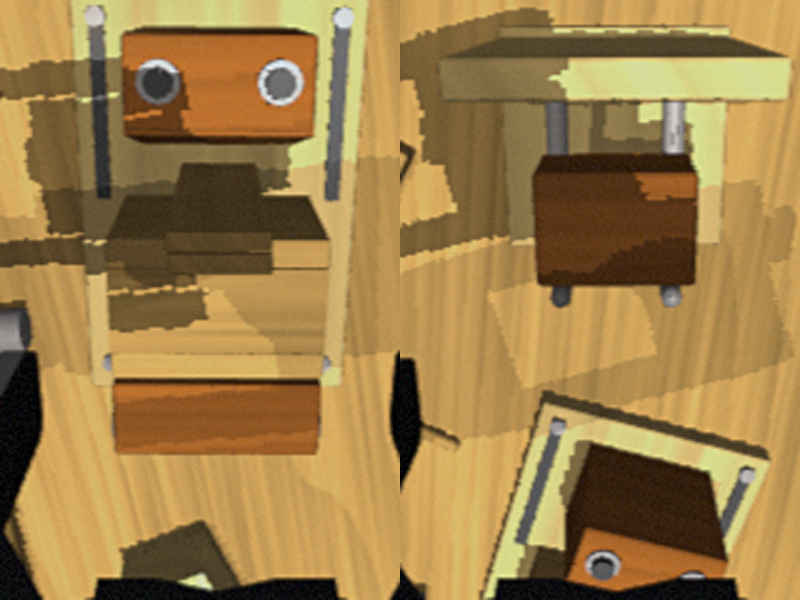

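Left half: both shims stand flush against the frame, with tops at rows 234–253 and 253–273. Right half: the wedge head's top corners are at (535,174), (696,170), (694,285) and (540,286).

Run:
```python
from h import *
m=dict(np.load("w6.npz"))
q=np.array([ray(m,(170+(a-400)/2.5-.3,100+b/2.5-.3),.165)[:2] for a,b in [(535,174),(696,170),(694,285),(540,286)]]);d=np.roll(q,-1,0)-q
print(q.round(4).tolist(),q.mean(0),np.linalg.norm(d,axis=1).round(4),np.degrees(np.arctan2(d[:,1],d[:,0])).round(1))
m5=dict(np.load("w5.npz"));c=np.array([.5362,.0026]);k=np.radians(-10);ex=np.array([np.cos(k),np.sin(k)]);ey=np.array([-ex[1],ex[0]])
g=lambda X,Y,z:ray(m5,(170+X/2.5-.3,100+Y/2.5-.3),z)[:2]
for n,a,b,z in [("stop top",(125,136),(313,135),.09),("shim2 foot +y",(181,163),(255,163),.015),("shim2 top +y",(168,234),(270,234),.135),("shim2 top -y",(168,253),(271,253),.135),("shim1 -y",(167,273),(271,273),.135),("frame",(108,241),(327,240),.09)]:
    p,r=g(*a,z),g(*b,z);M=(p+r)/2-c;print(n,np.linalg.norm(r-p).round(4),(M@ex).round(4),(M@ey).round(4),np.degrees(np.arctan2(*(r-p)[::-1])).round(1))
```

```text
[[0.4843, 0.3135], [0.5352, 0.3206], [0.5405, 0.281], [0.4889, 0.2749]] [0.5122175  0.29751933] [0.0515 0.0399 0.052  0.0389] [   7.9  -82.4 -173.2   96.8]
stop top 0.0789 0.0035 0.0592 -9.8
shim2 foot +y 0.0398 0.0033 0.0301 -10.1
shim2 top +y 0.0378 0.0033 0.031 -10.1
shim2 top -y 0.0385 0.0035 0.0235 -10.1
shim1 -y 0.0393 0.0033 0.0154 -10.1
frame 0.0967 0.0028 0.0125 -9.8
```

Run:
```python
from h import *
go([.512,.2965,.134],np.radians(7))
```

```text
t cm [-0.02 -0.87 10.08] a [ 0.002 -0.004 -0.01 ] yawdist rows 3.0
```

>>> arm_command(increments=[{"tx": 0, "ty": -0.9, "tz": 1, "ax": 0, "ay": -0.004, "az": -0.01, "fingers": 100}, {"tx": 0, "ty": -0.9, "tz": 4, "ax": 0, "ay": -0.004, "az": -0.01, "fingers": 100}, {"tx": 0, "ty": -0.9, "tz": 7, "ax": 0, "ay": -0.004, "az": -0.01, "fingers": 100}, {"tx": 0, "ty": -0.9, "tz": 10.1, "ax": 0, "ay": -0.004, "az": -0.01, "fingers": 100}, {"tx": 0, "ty": -0.9, "tz": 10.1, "ax": 0, "ay": -0.004, "az": -0.01, "fingers": 100}, {"tx": 0, "ty": -0.9, "tz": 10.1, "ax": 0, "ay": -0.004, "az": -0.01, "fingers": 30}, {"tx": 0, "ty": -0.9, "tz": 10.1, "ax": 0, "ay": -0.004, "az": -0.01, "fingers": 30}, {"tx": 0, "ty": -0.9, "tz": 10.1, "ax": 0, "ay": -0.004, "az": -0.01, "fingers": 30}, {"tx": 0, "ty": -0.9, "tz": 10.1, "ax": 0, "ay": -0.004, "az": -0.01, "fingers": 30}, {"tx": 0, "ty": -0.9, "tz": 10.1, "ax": 0, "ay": -0.004, "az": -0.01, "fingers": 30}, {"tx": 0, "ty": -0.9, "tz": 10.1, "ax": 0, "ay": -0.004, "az": -0.01, "fingers": 30}, {"tx": 0, "ty": -0.9, "tz": 10.1, "ax": 0, "ay": -0.004, "az": -0.01, "fingers": 30}])

```text
time_s: 12.48
ee_pos: [0.5138, 0.2974, 0.1366]
tool_rot: [0.0, 0.998, 0.061, 0.002]
force: [-1.9, -0.2, 6.8]
opening: 0.615
```

>>> arm_command(increments=[{"tx": 0, "ty": 0, "tz": -1, "ax": 0, "ay": 0, "az": 0, "fingers": 30}, {"tx": 0, "ty": 0, "tz": -2, "ax": 0, "ay": 0, "az": 0, "fingers": 30}, {"tx": 0, "ty": 0, "tz": -4, "ax": 0, "ay": 0, "az": 0, "fingers": 30}, {"tx": 0, "ty": 0, "tz": -7, "ax": 0, "ay": 0, "az": 0, "fingers": 30}, {"tx": 0, "ty": 0, "tz": -10, "ax": 0, "ay": 0, "az": 0, "fingers": 30}, {"tx": 0, "ty": 0, "tz": -13.5, "ax": 0, "ay": 0, "az": 0, "fingers": 30}, {"tx": 0, "ty": 0, "tz": -13.5, "ax": 0, "ay": 0, "az": 0, "fingers": 30}])

```text
time_s: 13.07
ee_pos: [0.5174, 0.2993, 0.2822]
tool_rot: [-0.002, 0.998, 0.061, 0.011]
force: [0.4, 1.2, 0.7]
opening: 0.62
```

Run:
```python
from h import *
# wedge flat face s target .033 -> head centre (+.020) s=.053
c=np.array([.5362,.0026]);k=np.radians(-10);ex=np.array([np.cos(k),np.sin(k)]);ey=np.array([-ex[1],ex[0]])
s=arm.state();print(s["ee_pos"],s["force"],s["opening"]);go([*(c+ex*.003+ey*.053),.265],k)
```

```text
[0.51744402 0.29934922 0.2821835 ] [0.41176898 1.23349126 0.74038181] 0.6195221869226257
t cm [ 0.05 24.71  1.64] a [-0.007 -0.021  0.297] yawdist rows 6.0
```

>>> arm_command(increments=[{"tx": 0, "ty": 24.7, "tz": 1.6, "ax": -0.007, "ay": -0.02, "az": 0.297, "fingers": 30}, {"tx": 0, "ty": 24.7, "tz": 1.6, "ax": -0.007, "ay": -0.02, "az": 0.297, "fingers": 30}, {"tx": 0, "ty": 24.7, "tz": 1.6, "ax": -0.007, "ay": -0.02, "az": 0.297, "fingers": 30}, {"tx": 0, "ty": 24.7, "tz": 1.6, "ax": -0.007, "ay": -0.02, "az": 0.297, "fingers": 30}, {"tx": 0, "ty": 24.7, "tz": 1.6, "ax": -0.007, "ay": -0.02, "az": 0.297, "fingers": 30}, {"tx": 0, "ty": 24.7, "tz": 1.6, "ax": -0.007, "ay": -0.02, "az": 0.297, "fingers": 30}, {"tx": 0, "ty": 24.7, "tz": 1.6, "ax": -0.007, "ay": -0.02, "az": 0.297, "fingers": 30}, {"tx": 0, "ty": 24.7, "tz": 1.6, "ax": -0.007, "ay": -0.02, "az": 0.297, "fingers": 30}, {"tx": 0, "ty": 24.7, "tz": 1.6, "ax": -0.007, "ay": -0.02, "az": 0.297, "fingers": 30}, {"tx": 0, "ty": 24.7, "tz": 1.6, "ax": -0.007, "ay": -0.02, "az": 0.297, "fingers": 30}, {"tx": 0, "ty": 24.7, "tz": 1.6, "ax": -0.007, "ay": -0.02, "az": 0.297, "fingers": 30}, {"tx": 0, "ty": 24.7, "tz": 1.6, "ax": -0.007, "ay": -0.02, "az": 0.297, "fingers": 30}])

```text
time_s: 14.07
ee_pos: [0.5477, 0.0557, 0.2654]
tool_rot: [0.0, 0.996, -0.086, 0.001]
force: [0.2, 0.2, -1.1]
opening: 0.623
```

Run:
```python
from h import *
c=np.array([.5362,.0026]);k=np.radians(-10);ex=np.array([np.cos(k),np.sin(k)]);ey=np.array([-ex[1],ex[0]])
s=arm.state();print(s["ee_pos"],s["force"]);go([*(c+ex*.003+ey*.053),.255],k)
m=arm.camera_model("wrist");im=arm.read_camera("wrist");cv2.imwrite("pics/w7.png",im)
np.savez("w7.npz",**{q:np.array(v) for q,v in m.items()})
cv2.imwrite("pics/w7c.png",cv2.resize(im[100:360,130:390],None,fx=2.3,fy=2.3,interpolation=cv2.INTER_CUBIC))
```

```text
[0.54772949 0.05568325 0.26544603] [ 0.21244353  0.19198569 -1.14128701]
t cm [0.08 0.13 1.04] a [ 0.    -0.001  0.002] yawdist rows 1.0
```

View pics/w7c.png

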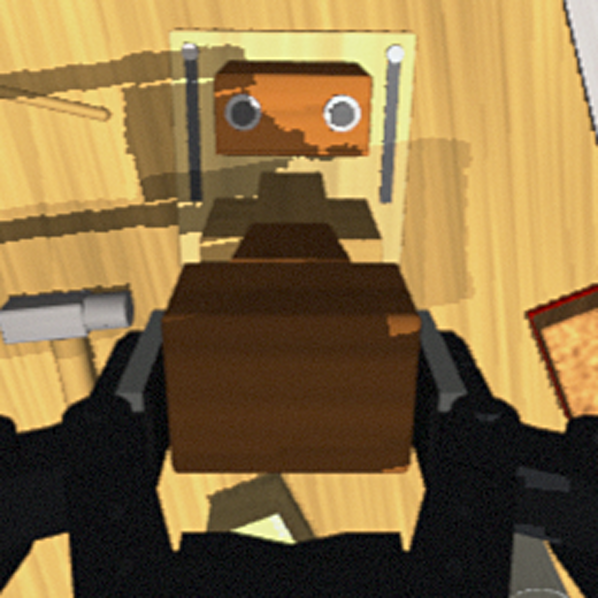

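Shims are still upright behind the wedge. The head's top runs from row 316 (+y edge) to row 472 (−y edge), and the wedge's tip edge is at row 224.

Run:
```python
from h import *
m=dict(np.load("w7.npz"));c=np.array([.5362,.0026]);k=np.radians(-10);ex=np.array([np.cos(k),np.sin(k)]);ey=np.array([-ex[1],ex[0]])
P=np.array([.54773,.05568,.26545]);B=P[2]-.0896
g=lambda X,Y,z:ray(m,(130+X/2.3-.3,100+Y/2.3-.3),z)[:2]
for n,a,b,z in [("head top +y",(163,316),(420,316),B+.118),("head top -y",(173,472),(412,472),B+.118),("head bot +y",(185,264),(402,264),B+.088),("tip y=18",(245,224),(335,224),B),("stop top",(217,155),(370,155),.09),("shim2 foot",(262,172),(322,172),.015)]:
    p,r=g(*a,z),g(*b,z);M=(p+r)/2-c;print(n,np.linalg.norm(r-p).round(4),(M@ex).round(4),(M@ey).round(4),np.degrees(np.arctan2(*(r-p)[::-1])).round(1))
M=P[:2]-c;print("tcp",M@ex,M@ey)
```

```text
head top +y 0.0524 0.0024 0.0745 -9.9
head top -y 0.0534 0.0027 0.0355 -10.0
head bot +y 0.0542 0.003 0.073 -9.9
tip y=18 0.0354 0.0023 0.052 -9.9
stop top 0.0794 0.0042 0.0592 -9.9
shim2 foot 0.0388 0.0038 0.0299 -9.9
tcp 0.002137588121670135 0.054275759018387715
```

Run:
```python
from h import *
c=np.array([.5362,.0026]);k=np.radians(-10);ex=np.array([np.cos(k),np.sin(k)]);ey=np.array([-ex[1],ex[0]])
s=arm.state();print(s["ee_pos"],s["force"]);go([*(c+ex*.003+ey*.0525),.15],k)
```

```text
[0.54772727 0.05553099 0.26537815] [-0.71361647  0.63995289 -2.31842448]
t cm [ 0.07  0.16 11.54] a [ 0.    -0.001  0.002] yawdist rows 3.0
```

>>> arm_command(increments=[{"tx": 0.1, "ty": 0.15, "tz": 0, "ax": 0, "ay": 0, "az": 0, "fingers": 30}, {"tx": 0.1, "ty": 0.15, "tz": 2, "ax": 0, "ay": 0, "az": 0, "fingers": 30}, {"tx": 0.1, "ty": 0.15, "tz": 4, "ax": 0, "ay": 0, "az": 0, "fingers": 30}, {"tx": 0.1, "ty": 0.15, "tz": 6, "ax": 0, "ay": 0, "az": 0, "fingers": 30}, {"tx": 0.1, "ty": 0.15, "tz": 8, "ax": 0, "ay": 0, "az": 0, "fingers": 30}, {"tx": 0.1, "ty": 0.15, "tz": 10, "ax": 0, "ay": 0, "az": 0, "fingers": 30}, {"tx": 0.1, "ty": 0.15, "tz": 11.5, "ax": 0, "ay": 0, "az": 0, "fingers": 30}, {"tx": 0.1, "ty": 0.15, "tz": 11.5, "ax": 0, "ay": 0, "az": 0, "fingers": 30}, {"tx": 0.1, "ty": 0.15, "tz": 11.5, "ax": 0, "ay": 0, "az": 0, "fingers": 30}, {"tx": 0.1, "ty": 0.15, "tz": 11.5, "ax": 0, "ay": 0, "az": 0, "fingers": 30}])

```text
time_s: 14.95
ee_pos: [0.5495, 0.0541, 0.1515]
tool_rot: [-0.0, 0.996, -0.086, 0.002]
force: [0.3, 0.2, -0.6]
opening: 0.621
```

>>> arm_command(increments=[{"tx": 0, "ty": 0.1, "tz": 0, "ax": 0, "ay": 0, "az": 0, "fingers": 30}, {"tx": 0, "ty": 0.2, "tz": 0, "ax": 0, "ay": 0, "az": 0, "fingers": 30}, {"tx": 0, "ty": 0.3, "tz": 0, "ax": 0, "ay": 0, "az": 0, "fingers": 30}, {"tx": 0, "ty": 0.3, "tz": 0, "ax": 0, "ay": 0, "az": 0, "fingers": 30}, {"tx": 0, "ty": 0.3, "tz": 0, "ax": 0, "ay": 0, "az": 0, "fingers": 30}])

```text
time_s: 15.37
ee_pos: [0.5492, 0.051, 0.152]
tool_rot: [-0.0, 0.996, -0.086, 0.002]
force: [-0.9, 0.4, -1.4]
opening: 0.62
```

>>> arm_command(increments=[{"tx": 0, "ty": 0.03, "tz": 0.3, "ax": 0, "ay": 0, "az": 0, "fingers": 30}, {"tx": 0, "ty": 0.06, "tz": 0.6, "ax": 0, "ay": 0, "az": 0, "fingers": 30}, {"tx": 0, "ty": 0.09, "tz": 0.9, "ax": 0, "ay": 0, "az": 0, "fingers": 30}, {"tx": 0, "ty": 0.12, "tz": 1.2, "ax": 0, "ay": 0, "az": 0, "fingers": 30}, {"tx": 0, "ty": 0.15, "tz": 1.5, "ax": 0, "ay": 0, "az": 0, "fingers": 30}, {"tx": 0, "ty": 0.15, "tz": 1.5, "ax": 0, "ay": 0, "az": 0, "fingers": 30}])

```text
time_s: 15.87
ee_pos: [0.5485, 0.0498, 0.136]
tool_rot: [-0.0, 0.996, -0.086, 0.001]
force: [0.3, -0.3, -2.0]
opening: 0.622
```

>>> arm_command(increments=[{"tx": 0, "ty": 0.03, "tz": 0.2, "ax": 0, "ay": 0, "az": 0, "fingers": 30}, {"tx": 0, "ty": 0.06, "tz": 0.4, "ax": 0, "ay": 0, "az": 0, "fingers": 30}, {"tx": 0, "ty": 0.09, "tz": 0.6, "ax": 0, "ay": 0, "az": 0, "fingers": 30}, {"tx": 0, "ty": 0.12, "tz": 0.8, "ax": 0, "ay": 0, "az": 0, "fingers": 30}, {"tx": 0, "ty": 0.15, "tz": 0.8, "ax": 0, "ay": 0, "az": 0, "fingers": 30}])

```text
time_s: 16.28
ee_pos: [0.5489, 0.0486, 0.1283]
tool_rot: [-0.001, 0.996, -0.086, 0.002]
force: [1.1, 3.9, 1.5]
opening: 0.622
```

>>> arm_command(increments=[{"tx": 0, "ty": 0.05, "tz": 0.2, "ax": 0, "ay": 0, "az": 0, "fingers": 30}, {"tx": 0, "ty": 0.1, "tz": 0.4, "ax": 0, "ay": 0, "az": 0, "fingers": 30}, {"tx": 0, "ty": 0.15, "tz": 0.6, "ax": 0, "ay": 0, "az": 0, "fingers": 30}, {"tx": 0, "ty": 0.2, "tz": 0.8, "ax": 0, "ay": 0, "az": 0, "fingers": 30}, {"tx": 0, "ty": 0.2, "tz": 0.8, "ax": 0, "ay": 0, "az": 0, "fingers": 30}])

```text
time_s: 16.7
ee_pos: [0.549, 0.0467, 0.1201]
tool_rot: [-0.001, 0.996, -0.086, 0.003]
force: [0.7, 3.9, 1.7]
opening: 0.622
```

>>> arm_command(increments=[{"tx": 0, "ty": 0.03, "tz": 0.15, "ax": 0, "ay": 0, "az": 0, "fingers": 30}, {"tx": 0, "ty": 0.07, "tz": 0.3, "ax": 0, "ay": 0, "az": 0, "fingers": 30}, {"tx": 0, "ty": 0.1, "tz": 0.4, "ax": 0, "ay": 0, "az": 0, "fingers": 30}, {"tx": 0, "ty": 0.1, "tz": 0.4, "ax": 0, "ay": 0, "az": 0, "fingers": 30}])

```text
time_s: 17.03
ee_pos: [0.5494, 0.0467, 0.1191]
tool_rot: [-0.002, 0.996, -0.087, 0.003]
force: [-4.3, 6.8, 16.6]
opening: 0.625
```

>>> arm_command(increments=[{"tx": 0, "ty": 0.03, "tz": 0.4, "ax": 0, "ay": 0, "az": 0, "fingers": 30}, {"tx": 0, "ty": 0.05, "tz": 0.5, "ax": 0, "ay": 0, "az": 0, "fingers": 30}, {"tx": 0, "ty": 0.05, "tz": 0.6, "ax": 0, "ay": 0, "az": 0, "fingers": 30}, {"tx": 0, "ty": 0.05, "tz": 0.7, "ax": 0, "ay": 0, "az": 0, "fingers": 30}, {"tx": 0, "ty": 0.05, "tz": 0.7, "ax": 0, "ay": 0, "az": 0, "fingers": 30}, {"tx": 0, "ty": 0.05, "tz": 0.7, "ax": 0, "ay": 0, "az": 0, "fingers": 30}])

```text
time_s: 17.53
ee_pos: [0.5498, 0.0466, 0.1185]
tool_rot: [-0.002, 0.996, -0.088, 0.003]
force: [-12.6, 4.3, 36.4]
opening: 0.622
```

Run:
```python
from h import *
a=arm.read_camera("side");b=arm.read_camera("wrist");t=arm.read_camera("top")
s=arm.state();print(s["force"],s["ft_torque"],s["ee_pos"])
f=lambda i,r:cv2.resize(i[r[1]:r[3],r[0]:r[2]],(400,300),interpolation=cv2.INTER_CUBIC)
s0=cv2.imread("pics/side0.png")
cv2.imwrite("pics/fin.png",np.vstack([np.hstack([f(s0,(205,160,305,235)),f(a,(205,160,305,235))]),np.hstack([f(b,(116,150,396,360)),f(t,(180,160,300,250))])]))
```

```text
[-13.49442523   4.56760728  36.04886971] [ 0.59780226  2.87437081 -0.80484477] [0.54979446 0.04659177 0.11849914]
```

View pics/fin.png

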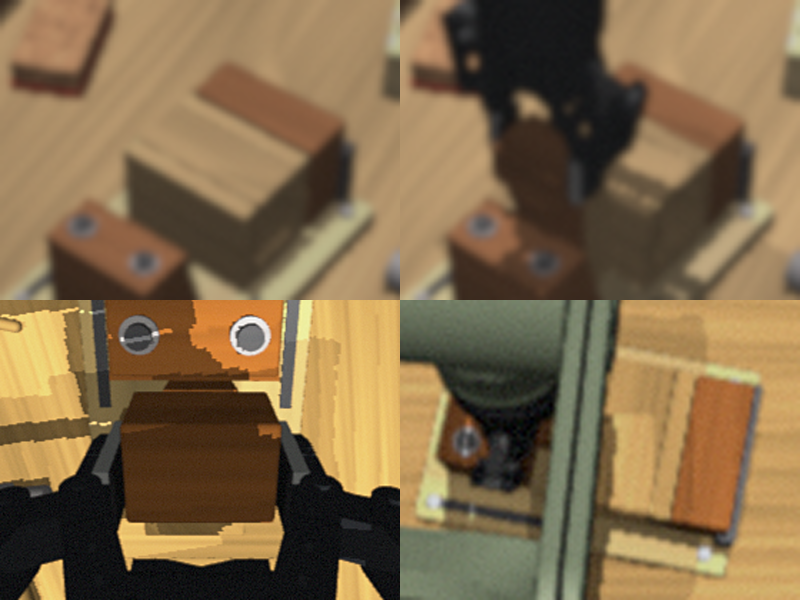

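Run:
```python
from workcell import arm
s=arm.state();print(s["force"],s["opening"],s["time_s"]);print(arm.hand_in())
```

```text
[-13.49442523   4.56760728  36.04886971] 0.6174976484651054 17.6833
the job is handed in; nothing more can be done
None
```

I stood two shims against the frame, lifted the wedge off its pegs and pushed it down between the second shim and the stop until it went tight. I handed in at 17.7 s, still gripping the head and pressing; no verdict was reported.

**Last checks**
- **Tightness:** the wedge stalled with its bottom about 14 mm above the bed, inside my predicted 8–18 mm. The wrist read a steady 36 N of upward reaction.
- **Joint:** in the final side and top views the frame sits flush with the post, and the starting gap is no longer visible. This is a visual check, so the closing was not measured to the millimetre.
- **Shims:** both measured upright and flush against the frame before the wedge went in. They were hidden behind the wedge afterwards.
- **Bystanders:** I moved none deliberately and the arm passed clear of them, but I took no final position measurement.

**Disagreements**
- The first top-view estimate put the frame face about 6 mm from where the wrist camera found it. The shim touching the frame confirmed the wrist reading, so I used that.
- A sideways force of about 13 N stayed on the wrist at the end; I left it because it is well under the 120 N limit.

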